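# Bottles into the carrier, in batting order

### The arm

A 7-joint arm with a two-finger parallel gripper is mounted at the origin on the work surface. World frame = base frame: x ahead of the robot, y to its left, z up, the work surface at z = 0. Lengths are in m, angles in rad, forces in N, time in s.
With the tool pointing down it reaches from about 0.4 to 0.85 m from the base axis. Payload 6.9 kg.
Tool frame: the origin (TCP) lies midway between the tips of the shut fingers; the grasp point (between the pads) lies behind it (ctrl.pinch_z is the z of the grasp point in the tool frame, in m); z points along the fingers, y is the direction in which the jaws open and shut (so a half turn about z gives the same grasp; the last joint's range is limited). The gripper opens to 85 mm and grips with 20 to 120 N. Pads are 22 mm wide; open, the fingers measure 114 mm over their backs; the gripper's body (76 mm by 85 mm) begins 54 mm behind the grasp point. The pads swing forward as they close: fully open they stand 13 mm farther back than shut.
Start: joints at [-1.228, 0.507, -0.238, 1.5, 0.126, 1.149, -0.155], TCP at [0.147, 0.607, 0.231] pointing down, gripper open.
Joint ranges: [-3.08, 3.08], [-0.24, 2.05], [-1.43, 1.35], [0, 2.5], [-1.52, 4.66], [0.17, 1.96], [-2.89, 2.89]. Speed limits (rad/s): [2.39, 2.39, 3.14, 3.14, 3.14, 3.14, 3.14].

### API

Orientations are given as a unit quaternion [w, x, y, z].
In Python, from station import ctrl, get_state, vision, ticket, models gives the robot as it stands. Calls block until the motion is done:
- ctrl.movep(position, orientation): joint-space move of the TCP to a pose.
- ctrl.movel(position, frame=None, max_speed=0.15): straight line of the TCP; frame=None keeps the orientation; max_speed is the mean speed in m/s.
- ctrl.set_joints(angles): joint-space move.
- ctrl.ungrasp() and ctrl.close_gripper(force=None): open the fingers fully, or close them until they stop; force is the grip in N (None keeps the last).
- ctrl.pause(seconds).
- ctrl.ik(position, orientation): joint angles nearest the present ones, or None.
- get_state(): the state.
- vision.grab_frame(name): name is "side" or "top"; returns (picture, depth): 420x560x3 uint8, blue, green, red; 420x560 float32, m along the optical axis (not along the pixel's ray), 0 where there is no reading.
- vision.camera_info(name): a dict with "mtx" (3x3 intrinsics, pixels), "R" (3x3) and "t" (3): a world point X has camera coordinates R X + t. Camera axes: x right, y down, z forward; pixel columns grow to the right and rows downward; lengths in m; the calibration is good to about 2 mm. A picture is of the moment at which its call begins. camera_info takes no time and is no camera call.
A pose or a line that the arm cannot do raises ctrl.Unreachable and nothing moves.
- ticket.close_job(): hands the job in, once; it reports no verdict.
Trained networks look in the newest picture that a camera, given by its name, has taken for a name from the list of things; names that differ only in an ending like _2 or _b are one class to them, and where a whole thing is asked for, a point or a joint stands for the part that bears it (a point fixed in the world has none). Each returns a list of dicts, best first, with "p" (0 to 1); they miss things now and then, are a little off and sometimes report something else, mostly with a low value. They report only what shows in the picture. A call takes as long as a camera call. They do not tell look-alikes from the thing itself.
- models.recognise(camera, target): "point" ([column, row] in pixels, amid what is visible of it).
- models.masks_of(camera, target): "mask" (420x560 bool, what is visible of it) and "point" ([column, row] in pixels, amid what is visible of it).
The state is a dict: "time": time; "qpos": joint angles; "qd": joint speeds; "tau": joint torques, N m; "tcp_pos": TCP position; "eef_rot": TCP orientation; "contact_force": force on the tool from outside, world axes, zero at the start; "wrist_torque": the same for the moment, N m; "width": finger opening in m.
Only numpy, scipy, OpenCV 4.12 (cv2) and the standard library are available. Lean on these libraries where they do the work, as an engineer would, in place of code of your own. Each camera call takes 0.05 s, during which the arm holds its last target. There are 200 camera calls.

### The job

The four players' bottles stand in the shelf tray in batting order. Move them over into the four cups of the black bottle carrier, one to a cup and in the same left-to-right order as they stand now, each set down (not dropped) upright and fully home in its cup. Do not knock a bottle over, and leave the two balls in their box as they are.

Things in the scene. Friction and masses are not known exactly. Their poses are not given: they have to be found in the camera images.
- bottle_silver: Bare silver aluminium bottle, black twist cap. Loose, upright, 150 mm tall, 0.15 to 0.35 kg; body 60 mm across up to 96 mm height, sloping shoulder to 115 mm; the knurled cap, 36 mm across from 121 to 150 mm height, is the place to grip, from above. Origin: centre of its underside; z up the bottle. All four bottles start in a row, about 88 mm apart, in any order, in the shelf tray.
- bottle_blue: Blue aluminium bottle with a black twist cap, made exactly like the silver one. Loose, upright, 150 mm tall, body 60 mm, cap 36 mm. Origin: centre of its underside; z up the bottle. The shelf tray they start in is cream, sun-faded plastic, fixed: four square bays in a row roughly along y, 82 x 84 mm inside, walls 45 mm high, floor 4 mm above the table.
- bottle_green: Green aluminium bottle with a black twist cap, made exactly like the silver one. Loose, upright, 150 mm tall, body 60 mm, cap 36 mm. Origin: centre of its underside; z up the bottle. The tray and the carrier stand end to end, either one on the left, each up to 0.25 rad askew from y, some 20 to 50 mm apart and up to 90 mm out of line.
- bottle_orange: Orange aluminium bottle with a black twist cap, made exactly like the silver one. Loose, upright, 150 mm tall, body 60 mm, cap 36 mm. Origin: centre of its underside; z up the bottle. 
- cup1: First from the left (+y end, seen from the robot) of the carrier's four round grey cups, 88 mm apart. 77 mm inside at the floor, 82 mm at the rim, wall 44 mm high above a flat floor 13 mm above the table. Origin: centre of the inner floor, where the middle of a bottle's underside belongs; z up, y along the row to the left. A red-topped carry grip, 76 mm high, stands 51 mm beyond it.
- cup2: Second from the left (+y end, seen from the robot) of the carrier's four round grey cups, 88 mm apart. 77 mm inside at the floor, 82 mm at the rim, wall 44 mm high above a flat floor 13 mm above the table. Origin: centre of the inner floor, where the middle of a bottle's underside belongs; z up, y along the row to the left. Carrier: fixed black board, 92 x 376 mm.
- cup3: Third from the left (+y end, seen from the robot) of the carrier's four round grey cups, 88 mm apart. 77 mm inside at the floor, 82 mm at the rim, wall 44 mm high above a flat floor 13 mm above the table. Origin: centre of the inner floor, where the middle of a bottle's underside belongs; z up, y along the row to the left. Carrier: fixed black board, 92 x 376 mm.
- cup4: Fourth from the left (+y end, seen from the robot) of the carrier's four round grey cups, 88 mm apart. 77 mm inside at the floor, 82 mm at the rim, wall 44 mm high above a flat floor 13 mm above the table. Origin: centre of the inner floor, where the middle of a bottle's underside belongs; z up, y along the row to the left. A red-topped carry grip, 76 mm high, stands 51 mm beyond it.
- red_ball: Bystander: scuffed red leather ball, 72 mm, in a low green box (40 mm high) beyond the work. Origin: where it touches the box floor at the start, 36 mm below its centre. Leave alone.
- tennis_ball: Bystander: yellow tennis ball, 66 mm, in the other half of the green box. Origin: its lowest point at the start, 33 mm below its centre. Leave alone.
There are look-alikes about, which are no part of the job. Of the things that look like the bottle_orange, the middle-sized one is meant.

How it is judged:
At the end, for the whole second after the job is handed in: Each bottle stands upright (5 degrees) and released on the floor of a cup (5 mm), within 13 mm of its middle, at rest, first from the left in the tray now first from the left in the carrier, and so on (judged by its travel, 0.362 to 0.451 m, which no other order gives) (((horizontal distance between bottle_silver and cup1 below 0.013 m and z of bottle_silver in the frame of cup1 between -0.005 and 0.005 m) or (horizontal distance between bottle_silver and cup2 below 0.013 m and z of bottle_silver in the frame of cup2 between -0.005 and 0.005 m) or (horizontal distance between bottle_silver and cup3 below 0.013 m and z of bottle_silver in the frame of cup3 between -0.005 and 0.005 m) or (horizontal distance between bottle_silver and cup4 below 0.013 m and z of bottle_silver in the frame of cup4 between -0.005 and 0.005 m)) and distance of bottle_silver from where it was at the start of the episode between 0.362 and 0.451 m and angle between each of bottle_silver, bottle_blue, bottle_green, bottle_orange's own z axis and vertical below 0.09 rad and linear speed of each of bottle_silver, bottle_blue, bottle_green, bottle_orange below 0.03 m/s and angular speed of each of bottle_silver, bottle_blue, bottle_green, bottle_orange below 0.3 rad/s and ((horizontal distance between bottle_blue and cup1 below 0.013 m and z of bottle_blue in the frame of cup1 between -0.005 and 0.005 m) or (horizontal distance between bottle_blue and cup2 below 0.013 m and z of bottle_blue in the frame of cup2 between -0.005 and 0.005 m) or (horizontal distance between bottle_blue and cup3 below 0.013 m and z of bottle_blue in the frame of cup3 between -0.005 and 0.005 m) or (horizontal distance between bottle_blue and cup4 below 0.013 m and z of bottle_blue in the frame of cup4 between -0.005 and 0.005 m)) and distance of bottle_blue from where it was at the start of the episode between 0.362 and 0.451 m and ((horizontal distance between bottle_green and cup1 below 0.013 m and z of bottle_green in the frame of cup1 between -0.005 and 0.005 m) or (horizontal distance between bottle_green and cup2 below 0.013 m and z of bottle_green in the frame of cup2 between -0.005 and 0.005 m) or (horizontal distance between bottle_green and cup3 below 0.013 m and z of bottle_green in the frame of cup3 between -0.005 and 0.005 m) or (horizontal distance between bottle_green and cup4 below 0.013 m and z of bottle_green in the frame of cup4 between -0.005 and 0.005 m)) and distance of bottle_green from where it was at the start of the episode between 0.362 and 0.451 m and ((horizontal distance between bottle_orange and cup1 below 0.013 m and z of bottle_orange in the frame of cup1 between -0.005 and 0.005 m) or (horizontal distance between bottle_orange and cup2 below 0.013 m and z of bottle_orange in the frame of cup2 between -0.005 and 0.005 m) or (horizontal distance between bottle_orange and cup3 below 0.013 m and z of bottle_orange in the frame of cup3 between -0.005 and 0.005 m) or (horizontal distance between bottle_orange and cup4 below 0.013 m and z of bottle_orange in the frame of cup4 between -0.005 and 0.005 m)) and distance of bottle_orange from where it was at the start of the episode between 0.362 and 0.451 m); the robot touches nothing.
It fails at once if a bottle is knocked or laid over (leans more than 40 degrees) (angle between any of bottle_silver, bottle_blue, bottle_green, bottle_orange's own z axis and vertical above 0.7 rad).
It fails at once if a bottle is dropped (falls free of the fingers from more than about 30 mm) ((contact force between the fingers and bottle_silver below 0.05 N and linear speed of bottle_silver above 0.8 m/s) or (contact force between the fingers and bottle_blue below 0.05 N and linear speed of bottle_blue above 0.8 m/s) or (contact force between the fingers and bottle_green below 0.05 N and linear speed of bottle_green above 0.8 m/s) or (contact force between the fingers and bottle_orange below 0.05 N and linear speed of bottle_orange above 0.8 m/s)).
It fails at once if a ball is disturbed (shifted by more than 20 mm) (distance of any of red_ball, tennis_ball from where it was at the start of the episode above 0.02 m).
It also fails if it takes over 99 s, if anything falls off the work surface, if the arm or the gripper's body presses on something with over 40 N, if the wrist force passes 120 N, or if a joint passes its speed limit or range.

## Working session

There is one attempt and no reset: what is moved stays moved. The work goes in short steps, each a Python script; the robot and the scene stay as the last script left them, time stands still between calls to the robot, and variables do not carry over. Pictures are saved under pics/ and viewed, about 12 in all and at most 16, crops included, and the job is handed in when it is done.

```bash
mkdir -p pics; ls; python3 - <<'E'
from station import ctrl,get_state,vision
import cv2,numpy as np
for n in("top","side"):
    p,d=vision.grab_frame(n); cv2.imwrite(f"pics/{n}0.png",p); np.savez(f"{n}0.npz",p=p,d=d)
    c=vision.camera_info(n); print(n,c["mtx"],c["R"],c["t"],-c["R"].T@c["t"])
s=get_state(); print(s, ctrl.pinch_z)
E
```

```text
pics
top [[422.68459078   0.         285.2410003 ]
 [  0.         422.68459078 203.15941164]
 [  0.           0.           1.        ]] [[ 0.01174726 -0.99975971  0.01850726]
 [-0.98266336 -0.01496723 -0.18479367]
 [ 0.18502627 -0.01601559 -0.98260306]] [-0.02002236  0.56857939  0.91621408] [0.38943367 0.00316621 1.00571519]
side [[396.69515684   0.         273.51267892]
 [  0.         396.69515684 208.41019278]
 [  0.           0.           1.        ]] [[ 0.80618569 -0.59162097 -0.00701867]
 [-0.31709958 -0.42202706 -0.84931797]
 [ 0.49951226  0.68693361 -0.52783494]] [-0.4244708   0.20925786  0.80630594] [ 0.00579816 -0.71669199  0.60034369]
{'time': 0.1, 'qpos': array([-1.22747728,  0.50825308, -0.23751665,  1.5010546 ,  0.12570319,
        1.14890588, -0.1548209 ]), 'qd': array([-0.00155464, -0.00381592,  0.00122118, -0.00191644, -0.00025416,
        0.00080867, -0.00032034]), 'tau': array([-4.37498151e-03, -6.21834970e+01, -2.19464287e+00, -2.50203001e+01,
        1.25207508e-02,  7.80646980e-03,  4.39436860e-05]), 'tcp_pos': array([0.14721131, 0.60693867, 0.23050902]), 'eef_rot': array([-7.57810247e-05,  1.18638576e-01,  9.92937169e-01, -8.12946434e-04]), 'contact_force': array([ 0.37150769, -0.93634338, -0.33119593]), 'wrist_torque': array([-0.03082012,  0.01999117, -0.03452895]), 'width': 0.0853996286668282} -0.0187
```

View pics/top0.png

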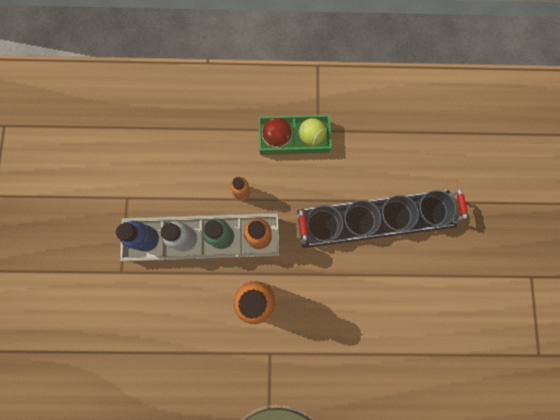

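View pics/side0.png

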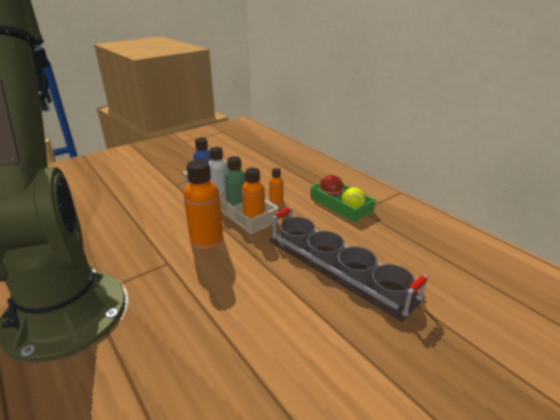

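The tray, left to right, holds blue (127,231), silver (171,232), green (216,227) and orange (258,228). The carrier cups are at about (437,208), (400,215), (362,218) and (324,224). There are three orange bottles: a big one at (253,302), a small one at (240,187), and one in the tray at (258,230). The tray one is middle-sized, so it is the one meant. I'll measure next and confirm with a crop.

```bash
cat > h.py <<'E'
import numpy as np,cv2
from station import vision
def cloud(n,d):
    c=vision.camera_info(n);K=c["mtx"];v,u=np.indices(d.shape)
    P=np.stack([(u-K[0,2])*d/K[0,0],(v-K[1,2])*d/K[1,1],d],-1)
    W=(P-c["t"])@c["R"]; W[d<=0]=np.nan
    return W
def circ(P):
    A=np.c_[2*P,np.ones(len(P))];s=np.linalg.lstsq(A,(P**2).sum(1),rcond=None)[0]
    return s[:2],np.sqrt(s[2]+s[0]**2+s[1]**2)
E
python3 - <<'E'
from h import *
z=np.load("top0.npz");p,d=z["p"],z["d"];W=cloud("top",d)
cv2.imwrite("pics/crop.png",cv2.resize(p[150:340,100:300],None,fx=3,fy=3,interpolation=cv2.INTER_CUBIC))
print("table z",np.nanmedian(W[250:350,400:500,2]))
for n in("top","side"):
    z=np.load(n+"0.npz");d=z["d"];W=cloud(n,d);Z=W[...,2]
    ok=(W[...,0]>.25)&(W[...,0]<.8)
    m=((Z>.13)&ok).astype(np.uint8)
    k,l,st,ce=cv2.connectedComponentsWithStats(m)
    for i in range(1,k):
        if st[i,4]<25: continue
        q=W[l==i]; top=np.percentile(q[:,2],95); t=q[q[:,2]>top-.006]
        mm=(t[:,:2].min(0)+t[:,:2].max(0))/2
        print(n,"blob px",ce[i].round(),st[i,4],"top",top.round(4),"mean",t[:,:2].mean(0).round(4),"mid",mm.round(4),"size",np.ptp(t[:,:2],axis=0).round(3))
z=np.load("top0.npz");W=cloud("top",z["d"]);Z=W[...,2]
for u,v in((437,208),(400,215),(362,218),(324,224),(240,187)):
    q=W[v-28:v+28,u-28:u+28].reshape(-1,3); f=W[v,u]
    print("px",u,v,f.round(3))
# board outline: red grips / rim points
m=(Z>.048)&(Z<.064); m[:, :295]=0; m[:, 475:]=0; m[:180]=0;m[255:]=0
q=W[m]; print(len(q),q[:,2].mean())
cv2.imwrite("pics/rim.png",cv2.resize((m*255).astype(np.uint8)[180:255,290:480],None,fx=4,fy=4,interpolation=0))
# rigid fit: 4 circles radius r, spacing .088 along angle
from scipy.optimize import least_squares
def res(s,P):
    x,y,a,r=s;ax=np.array([-np.sin(a),np.cos(a)]) # row axis
    C=np.array([[x,y]])+np.outer([1.5,.5,-.5,-1.5],ax)*.088
    return np.abs(np.linalg.norm(P[:,None]-C,axis=2)-r).min(1)
P=q[:,:2]; c0=P.mean(0)
best=min((least_squares(res,[*c0,a,.042],loss="soft_l1",f_scale=.003,args=(P,)) for a in np.linspace(-.25,.25,9)),key=lambda s:s.cost)
x,y,a,r=best.x;print("fit",best.x.round(4),np.median(best.fun))
print((np.array([[x,y]])+np.outer([1.5,.5,-.5,-1.5],[-np.sin(a),np.cos(a)])*.088).round(4))
E
```

```text
table z 2.748660113151896e-05
top blob px [213. 229.] 282 top 0.1565 mean [0.4949 0.1359] mid [0.4954 0.1358] size [0.034 0.035]
top blob px [256. 230.] 269 top 0.1562 mean [0.4955 0.0478] mid [0.4949 0.0479] size [0.035 0.033]
top blob px [126. 232.] 320 top 0.1567 mean [0.487  0.3117] mid [0.4871 0.3117] size [0.035 0.036]
top blob px [170. 232.] 299 top 0.1565 mean [0.4883 0.2226] mid [0.4885 0.2223] size [0.035 0.034]
top blob px [254. 302.] 1454 top 0.2149 mean [0.3503 0.049 ] mid [0.3506 0.0498] size [0.05 0.05]
side blob px [102.  42.] 8025 top 0.4177 mean [0.5321 1.812 ] mid [0.5746 1.8101] size [0.451 0.042]
side blob px [201. 143.] 131 top 0.1541 mean [0.4832 0.306 ] mid [0.4844 0.3078] size [0.033 0.033]
side blob px [216. 153.] 146 top 0.1542 mean [0.4852 0.2174] mid [0.4858 0.2208] size [0.033 0.035]
side blob px [234. 162.] 167 top 0.154 mean [0.4919 0.1309] mid [0.4931 0.1325] size [0.033 0.037]
side blob px [200. 184.] 1163 top 0.2125 mean [0.3464 0.0424] mid [0.3483 0.0457] size [0.049 0.048]
side blob px [252. 174.] 187 top 0.154 mean [0.4921 0.0429] mid [0.4942 0.0441] size [0.037 0.037]
px 437 208 [ 0.571 -0.379  0.01 ]
px 400 215 [ 0.552 -0.288  0.012]
px 362 218 [ 0.543 -0.196  0.013]
px 324 224 [ 0.527 -0.105  0.016]
px 240 187 [0.593 0.087 0.107]
783 0.053393733379962574
fit [ 0.5432 -0.2327  0.1478  0.0407] 0.0008913007879899695
[[ 0.5238 -0.1021]
 [ 0.5368 -0.1892]
 [ 0.5497 -0.2762]
 [ 0.5627 -0.3633]]
```

View pics/crop.png

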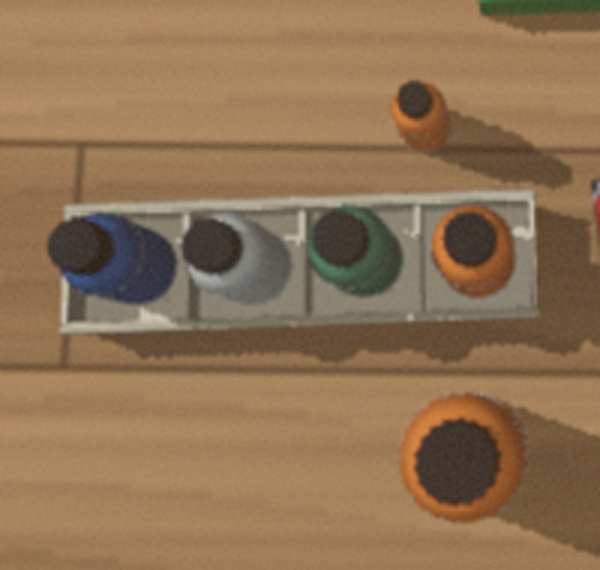

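View pics/rim.png

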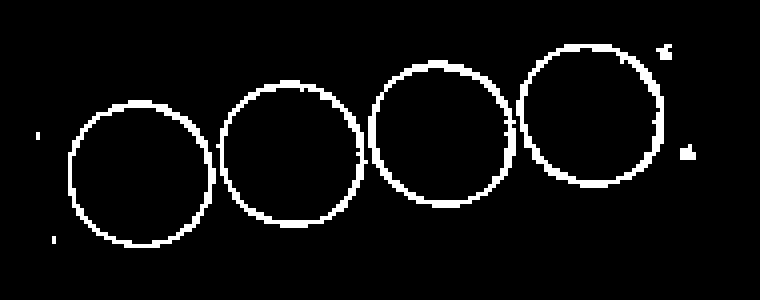

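The crop confirms it. The tray orange bottle (470,240 in the crop) has a top at 0.154 m, against 0.213 m for the big one and 0.107 m for the small one. The rim mask shows four clean circles, and the fitted radius of 40.7 mm matches the 82 mm rim. I'll go from the rightmost bottle first so that nothing is carried over another bottle, with the jaws across the row.

```bash
cat > mv.py <<'E'
import numpy as np
from station import ctrl,get_state
OFF=np.array([-.0005,-.0018])
B=dict(blue=(.4871,.3117),silver=(.4885,.2223),green=(.4954,.1358),orange=(.4949,.0479))
C=dict(blue=(.5238,-.1021),silver=(.5368,-.1892),green=(.5497,-.2762),orange=(.5627,-.3633))
B={k:np.array(v)+OFF for k,v in B.items()};C={k:np.array(v)+OFF for k,v in C.items()}
def quat(a):  # tool down, jaws (tool y) along world azimuth a
    h=a/2+np.pi/4; return np.array([0,np.cos(h),np.sin(h),0])  # pi about (cos h, sin h): tool y -> azimuth 2h-pi/2
ZG,ZH=.122,.255
def P(xy,z): return np.array([xy[0],xy[1],z])
def line(p,v): ctrl.movel(p,max_speed=v)
E
python3 - <<'E'
from mv import *
for a in(0,np.pi,.1):
  for n in B:
    for xy in(B[n],C[n]):
      for z in(ZG,ZH):
        q=ctrl.ik(P(xy,z),quat(a)); print(round(a,1),n,z,None if q is None else np.round(q,2))
E
```

```text
0 blue 0.122 [-0.69  0.54  0.12  1.78 -0.09  0.83 -0.53]
0 blue 0.255 [-0.71  0.41  0.15  1.6  -0.06  1.14 -0.54]
0 blue 0.122 [-0.14  0.52  0.44  1.9  -0.3   0.79  0.46]
0 blue 0.255 [-0.22  0.38  0.53  1.71 -0.21  1.11  0.38]
0 silver 0.122 [-0.59  0.49  0.18  1.89 -0.12  0.77 -0.34]
0 silver 0.255 [-0.62  0.35  0.22  1.7  -0.08  1.1  -0.38]
0 silver 0.122 [-0.16  0.64  0.76  1.81 -0.55  0.92  0.85]
0 silver 0.255 [-0.18  0.49  0.77  1.62 -0.36  1.18  0.67]
0 green 0.122 [-0.47  0.47  0.23  1.95 -0.15  0.74 -0.15]
0 green 0.255 [-0.53  0.32  0.31  1.76 -0.11  1.08 -0.19]
0 green 0.122 [-0.04  0.73  0.83  1.68 -0.62  1.01  1.  ]
0 green 0.255 [-0.11  0.64  1.    1.5  -0.55  1.3   0.95]
0 orange 0.122 [-0.33  0.45  0.27  1.99 -0.18  0.73  0.05]
0 orange 0.255 [-0.41  0.3   0.36  1.8  -0.12  1.07 -0.01]
0 orange 0.122 [ 0.16  0.77  0.72  1.52 -0.55  1.06  1.01]
0 orange 0.255 [ 0.11  0.69  0.87  1.34 -0.53  1.35  0.98]
3.1 blue 0.122 [-0.22  0.6  -0.62  1.77  0.43  0.91  2.12]
3.1 blue 0.255 [-0.22  0.46 -0.61  1.59  0.28  1.18  2.26]
3.1 blue 0.122 [-0.5   0.77  1.15  1.9  -0.82  1.0
[... 1059 characters left out ...]
49  0.16  1.89 -0.11  0.77 -0.26]
0.1 silver 0.255 [-0.61  0.35  0.2   1.7  -0.07  1.1  -0.29]
0.1 silver 0.122 [-0.15  0.64  0.74  1.81 -0.53  0.91  0.93]
0.1 silver 0.255 [-0.18  0.49  0.77  1.62 -0.36  1.18  0.77]
0.1 green 0.122 [-0.46  0.46  0.21  1.95 -0.14  0.74 -0.06]
0.1 green 0.255 [-0.52  0.32  0.29  1.76 -0.1   1.08 -0.1 ]
0.1 green 0.122 [-0.    0.71  0.75  1.68 -0.56  0.99  1.05]
0.1 green 0.255 [-0.11  0.65  1.01  1.5  -0.56  1.31  1.05]
0.1 orange 0.122 [-0.32  0.45  0.25  1.99 -0.16  0.73  0.13]
0.1 orange 0.255 [-0.39  0.3   0.34  1.8  -0.11  1.07  0.08]
0.1 orange 0.122 [ 0.18  0.76  0.67  1.52 -0.51  1.05  1.08]
0.1 orange 0.255 [ 0.11  0.69  0.86  1.34 -0.52  1.35  1.07]
```

```bash
cat >> mv.py <<'E'
def pick(n,first=False):
    ctrl.ungrasp() if first else None
    if first: ctrl.movep(P(B[n],.29),quat(.1))
    else: line(P(B[n],ZH),.25)
    line(P(B[n],ZG+.03),.15); line(P(B[n],ZG),.05)
    f0=get_state()["contact_force"]
    ctrl.close_gripper(force=60); 
    s=get_state(); print(n,"gripped width",round(s["width"],4),"tcp",s["tcp_pos"].round(4),"df",(s["contact_force"]-f0).round(1))
    line(P(B[n],ZG+.01),.03); line(P(B[n],ZH),.12)
    s=get_state(); print("lifted width",round(s["width"],4),"df",(s["contact_force"]-f0).round(1),"t",round(s["time"],1))
def place(n):
    line(P(C[n],ZH),.2); ctrl.pause(.3)
    f0=get_state()["contact_force"]
    line(P(C[n],ZG+.03),.12); line(P(C[n],ZG+.0105),.03)
    for dz in np.arange(.0095,.003,-.001):
        f=get_state()["contact_force"]-f0
        if f[2]>3: break
        line(P(C[n],ZG+dz),.02)
    s=get_state(); print("down tcp",s["tcp_pos"].round(4),"df",(s["contact_force"]-f0).round(1))
def release(n):
    ctrl.ungrasp(); z=get_state()["tcp_pos"][2]
    line(P(C[n],z+.04),.08); line(P(C[n],ZH),.2); print("t",round(get_state()["time"],1))
E
python3 - <<'E'
from mv import *
from station import vision; import cv2
pick("orange",True)
p,_=vision.grab_frame("side"); cv2.imwrite("pics/s1.png",p)
E
```

```text
orange gripped width 0.0344 tcp [0.4948 0.0461 0.1224] df [1.4 0.7 3.5]
lifted width 0.0343 df [ 0.5  0.2 -1.8] t 6.7
```

View pics/s1.png

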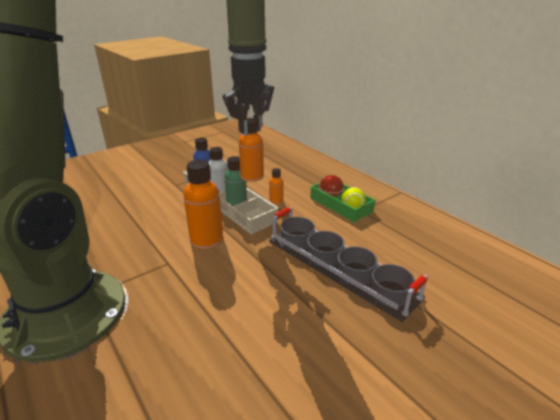

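The orange bottle (250,155) hangs upright from the gripper, and its bay at (255,205) is empty. I'll place it and check before releasing.

```bash
python3 - <<'E'
from mv import *
from station import vision; import cv2
place("orange")
p,_=vision.grab_frame("side"); cv2.imwrite("pics/s2.png",cv2.resize(p[120:330,270:550],None,fx=2.5,fy=2.5))
E
```

```text
down tcp [ 0.5624 -0.3654  0.1314] df [-0.   0.1  7.2]
```

View pics/s2.png

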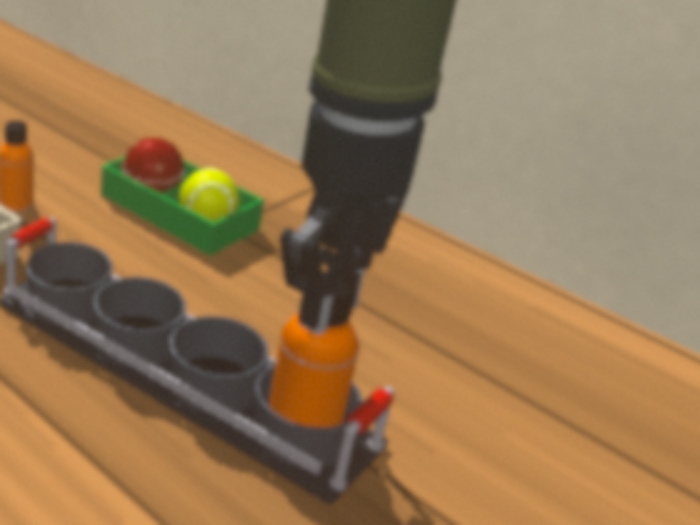

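The bottle (315,370 in the crop) is in cup 4, and it touched down at TCP z 0.1314, just where predicted. I'll release it and measure with the top camera.

```bash
cat > chk.py <<'E'
from h import *; from mv import C,B,OFF
def chk(name=None):
    for n in("top","side"):
        p,d=vision.grab_frame(n); W=cloud(n,d);Z=W[...,2]
        if name: cv2.imwrite(f"pics/{name}_{n}.png",p)
        m=((Z>.145)&(Z<.18)&(W[...,0]>.4)&(W[...,0]<.7)&(abs(W[...,1])<.45)).astype(np.uint8)
        k,l,st,ce=cv2.connectedComponentsWithStats(m)
        for i in range(1,k):
            if st[i,4]<40: continue
            q=W[l==i]; mm=(q[:,:2].min(0)+q[:,:2].max(0))/2
            o=min(((np.linalg.norm(mm-v+OFF),kk,g) for g,D in(("tray",B),("cup",C)) for kk,v in D.items()))
            print(n,ce[i].round(),"z",np.percentile(q[:,2],95).round(4),"nearest",o[2],o[1],"off mm",((mm-OFF*0-((C if o[2]=="cup" else B)[o[1]]-OFF))*1e3).round(1))
E
python3 - <<'E'
from mv import *; from chk import chk
release("orange"); line(P(B["green"],ZH),.25); chk()
E
```

```text
t 13.4
top [456. 199.] z 0.1653 nearest cup orange off mm [1. 1.]
top [215. 229.] z 0.1565 nearest tray green off mm [-0.3 -4.9]
side [200. 141.] z 0.1542 nearest tray blue off mm [-2.6 -3.1]
side [216. 150.] z 0.1542 nearest tray silver off mm [-2.  -1.6]
side [234. 160.] z 0.1546 nearest tray green off mm [-2.4 -2.5]
side [402. 237.] z 0.1636 nearest cup orange off mm [-1.4 -2.3]
```

The orange bottle is centred in its cup to about 1 mm, at the right height. On to the others.

```bash
python3 - <<'E'
from mv import *; from chk import chk
import sys
for n in("green","silver"):
    pick(n)
    s=get_state()
    if not .030<s["width"]<.040: sys.exit("bad grip")
    place(n)
    if abs(get_state()["tcp_pos"][2]-.1314)>.003: sys.exit("odd height")
    release(n)
line(P(B["blue"],ZH),.25); chk("m")
E
```

```text
green gripped width 0.0347 tcp [0.4953 0.1341 0.1224] df [-1.2  0.2  4.3]
lifted width 0.0344 df [-1.8  0.7 -3.7] t 19.7
down tcp [ 0.5494 -0.2782  0.1315] df [0.  0.8 9.4]
t 26.3
silver gripped width 0.0344 tcp [0.4884 0.2206 0.1224] df [-0.3 -0.6  4.3]
lifted width 0.0345 df [-0.1 -0.4 -1.6] t 32.2
down tcp [ 0.5366 -0.1912  0.1314] df [-0.5  0.9  6.9]
t 38.8
top [456. 199.] z 0.1656 nearest cup orange off mm [0.9 1.2]
top [414. 205.] z 0.1654 nearest cup green off mm [0.2 2.2]
top [372. 210.] z 0.1653 nearest cup silver off mm [0.6 1.7]
top [125. 232.] z 0.1566 nearest tray blue off mm [-0.6  0.5]
side [201. 141.] z 0.1545 nearest tray blue off mm [-1.9 -3.9]
side [328. 203.] z 0.1636 nearest cup silver off mm [-1.7 -1.2]
side [362. 219.] z 0.1635 nearest cup green off mm [-2.4 -1.9]
side [402. 237.] z 0.1635 nearest cup orange off mm [-1.  -2.6]
```

View pics/m_side.png

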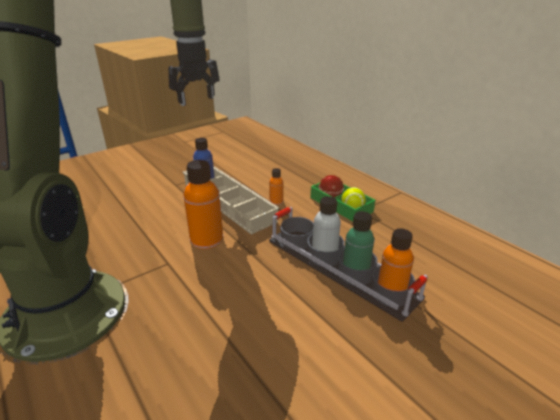

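Silver (328,225), green (360,242) and orange (398,262) stand upright in cups 2 to 4, and blue (203,158) is still in the tray under the gripper. Blue is last.

```bash
python3 - <<'E'
from mv import *; from chk import chk
n="blue"
pick(n); place(n); release(n)
line(P(C[n],.30),.15); line(P((.47,.12),.34),.25); ctrl.pause(.5); chk("f")
E
```

```text
blue gripped width 0.0346 tcp [0.487  0.31   0.1225] df [-0.5  1.   3.6]
lifted width 0.0345 df [-1.5  0.9 -3.2] t 45.1
down tcp [ 0.5236 -0.104   0.1314] df [-0.7 -0.6  8.4]
t 51.7
top [455. 199.] z 0.1653 nearest cup orange off mm [1.2 1.3]
top [414. 205.] z 0.1653 nearest cup green off mm [0.1 1.7]
top [372. 210.] z 0.1657 nearest cup silver off mm [1.1 2. ]
top [329. 216.] z 0.1654 nearest cup blue off mm [0.6 1.5]
side [298. 190.] z 0.1633 nearest cup blue off mm [-2.2 -2. ]
side [328. 203.] z 0.1637 nearest cup silver off mm [-2.1 -0.9]
side [362. 219.] z 0.1635 nearest cup green off mm [-2.  -1.9]
side [402. 237.] z 0.1634 nearest cup orange off mm [-1.2 -2.4]
```

View pics/f_side.png

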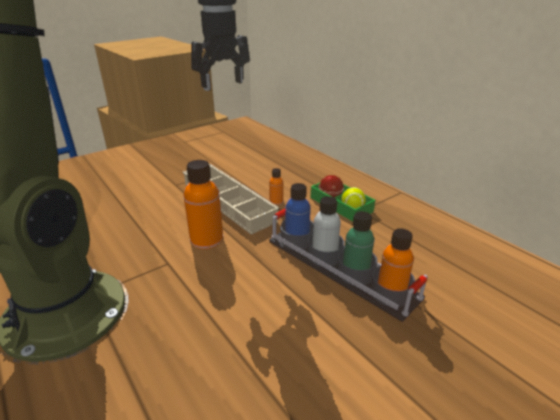

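View pics/f_top.png

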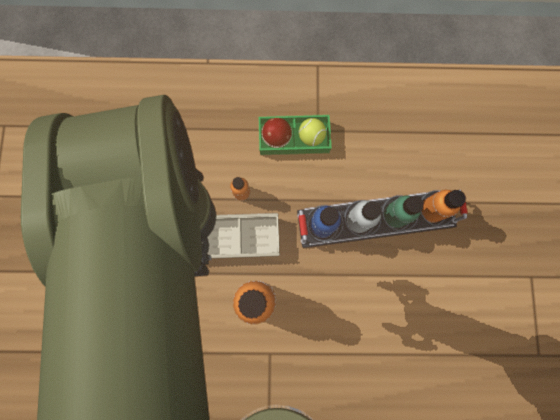

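The pictures show blue (298,212), silver (327,226), green (360,242) and orange (397,262) upright in cups 1 to 4. The gripper is clear of everything, and the balls (277,132 and 313,132 in the top view) are where they were. I'm handing in.

```bash
python3 -c "
from station import ticket,get_state
print(get_state()['time']);print(ticket.close_job())"
```

```text
53.8083
the job is handed in; nothing more can be done
None
```

All four bottles are now in the carrier in their original left-to-right order: blue, silver, green, orange in cups 1 to 4. I moved them one at a time by the cap, starting from the right. Each was lowered until it touched the cup floor at the predicted height, then released. The job was handed in at 53.8 s.

- **Position:** the last checks put every bottle within about 3 mm of its cup centre. The two cameras differ by 2 to 4 mm, and the limit is 13 mm.
- **Height:** the cap tops rose 9 mm from the tray, as they should for bottles standing fully on the cup floors.
- **Surroundings:** all bottles are upright, the gripper is clear, and the balls and the two other orange bottles look undisturbed.

No check failed. One mid-job reading of the green bottle was 4.9 mm off, taken with the arm partly hiding it; I put that down to the obstruction and did not re-measure it. The job reports no verdict, so I can't confirm the official result.

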